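# Set a culture plate on the colony counter

## Robot

A 6-joint arm with a two-finger parallel gripper is mounted at the origin on a cart in front of the work surface, level with it; the furniture and walls round the work are solid. World frame = base frame: x ahead of the robot, y to its left, z up, the work surface at z = 0. Lengths are in m, angles in rad, forces in N, time in s.
With the tool pointing down it reaches from about 0.375 to 0.925 m from the base axis. Payload 5.7 kg.
Tool frame: the origin (TCP) lies between the finger pads; the fingertips stand tip_reach ahead of it and the grasp point (between the pads) lies 5 mm behind it (tip_reach is the distance from the TCP to the fingertips, in m); z points along the fingers, y is the line along which they close (so a half turn about z gives the same grasp; the last joint's range is limited). The gripper opens to 85 mm and grips with 20 to 120 N. Pads are 22 mm wide; open, the fingers measure 114 mm over their backs; the gripper's body (76 mm by 85 mm) begins 54 mm behind the grasp point. The pads swing forward as they close: fully open they stand 13 mm farther back than shut.
Start: joints at [-1.279, 0.359, 1.51, -0, 1.272, -0.115], TCP at [0.237, -0.551, 0.245] pointing down, gripper open.
Joint ranges: [-2.97, 2.97], [-1.01, 2.36], [0.21, 2.38], [-0.96, 4.11], [0.2, 2.71], [-2.98, 2.98]. Speed limits (rad/s): [2.39, 2.39, 3.14, 3.14, 3.14, 3.14].

## Interface

Orientations are given as [roll, pitch, yaw] about the fixed x, y, z axes, in that order (R = Rz(yaw) Ry(pitch) Rx(roll)).
In Python, from workcell import get_obs, camera, finish_job, tip_reach gives the robot as it stands.
- The arm moves only by the tool drive_tool, never from a script. Its argument "moves" is a list of rows, each a list of 2 entries, a list of its own where there are three numbers: the shift along the tool's x, y, z in cm, then the turn about the tool's z in degrees. In form: [[[dx, dy, dz], yaw], ...]. A call has exactly 5 rows; each row shifts and turns the commanded pose from where the row before left it, along the tool's axes as they then stand; what a row does not reach is not made up. A row lasts 1/12 s, in which the tool goes at most 41.7 mm and 7.16 degrees, less where a joint would pass 70% of its speed; a pose out of reach is approached as far as the arm can. A call is refused whole if a number of a shift passes 4.17 or a number of a turn 7.16, either way. A call with a gripper value outside its range is refused whole. "claw" is the closure, from -1 (fully open) to 1 (shut), set as the call begins (left out, the last holds). The fingers move at their own pace and stop on an object; the grip force is fixed at half the most. Time passes only in rows, so rows that do not move let the fingers close, or fill a call up. It gives the time, the measured TCP pose, the force, the opening and the grip force at its end, in the units of the state.
- get_obs(): the state, without advancing time (a new reading comes with each control period).
- camera(name): name is "side" or "top"; returns a dict with "color" (480x640x3 uint8, red, green, blue), "z_map" (480x640 float32, m along the optical axis (not along the pixel's ray), 0 where there is no reading), "mtx" (3x3 intrinsics, pixels), "cam_to_world" (4x4, takes a point from camera to world coordinates). Camera axes: x right, y up, looking along -z (the intrinsics and any distortion apply to the point x, -y, -z); pixel columns grow to the right and rows downward; lengths in m; the calibration is good to about 2 mm. A picture is of the moment at which its call begins.
- finish_job(): hands the job in; it is judged then, once.
The state is a dict: "time": time; "joints": joint angles; "joint_vel": joint speeds; "joint_torque": joint torques, N m; "eef_pos": TCP position; "tool_rot": TCP orientation; "contact_force": force on the tool from outside, world axes, zero at the start; "torque": the same for the moment, N m; "width": finger opening in m; "grasp_force": force on a finger pad.
Only numpy, scipy, OpenCV 4.12 (cv2) and the standard library are available. Lean on these libraries where they do the work, as an engineer would, in place of code of your own. Each camera call takes 0.05 s, during which the arm holds its last target. There are 200 camera calls.

## Task

Get the culture plate ready for counting on the colony counter: with the fingertips gently push the dish that lies loose on the deck back until it bears on both stop rollers behind it, swing the clip round until the roller at its end rests against the dish, and press the near half of the lamp rocker fully down so that the lamp is on. Only push and press: do not pinch the dish or the clip or lift or tip the dish, and leave the other dishes and bottles on the bench where they are.

Things in the scene. Friction and masses are not known exactly. Their poses are not given: they have to be found in the camera images.
- counter: Colony counter fixed to the bench: white housing 260 mm deep (x), 210 mm wide (y), flat aluminium deck 55 mm above the bench. Origin on the bench at mid-width, 145 mm behind its front edge, 115 mm before its rear edge. x points to its rear, y to its left, z up. At the rear of the deck: round gridded stage, horseshoe bracket, read-out 22 mm high (x 96 to 112 mm)
- seat (a point): Centre of the round stage at deck height (x 35, y 0, z 55 mm in the counter's frame). The dish's centre is here when it bears on both stop rollers, which are upright free-turning rubber rollers 12 mm across, 21 mm high, 52 mm from this point, 50 degrees either side of the counter's x axis on the far side, on a horseshoe bracket 7 mm high (55 to 65 mm from this point, open to the front)
- dish: Closed round Petri dish lying loose on the deck, 92 mm across the lid, 19 mm high (its lowest 6 mm 88 mm across), about 75 g; origin at the centre of its underside, z up. It starts 45 to 95 mm short of the seat and up to 20 mm to either side
- clip (a joint): Angle (rad) of the swing clip at the right of the deck: 0 when its roller just touches a dish bearing on both stop rollers, growing as it opens (counter-clockwise seen from above) up to 1.45; with no dish it goes on to -0.12. Starts at 0.9 to 1.3. Flat bar 9 mm wide, 8 to 14 mm above the deck. Stiff hinge, no spring: stays where left, about 0.5 N at the roller moves it
- clip_pivot (a point): axis of the clip's hinge, 18 mm above the deck (x 15, y -82 mm in the counter's frame); the hub is 22 mm across and its top is 19 mm above the deck
- clip_post (a point): Axis of the roller at the clip's free end, 75 mm from the pivot; this point is 18 mm above the deck. Free-turning upright rubber roller 12 mm across, from 4 to 31 mm above the deck: push it from the side. Its frame turns with the clip: x points along the arm from pivot to roller; closed (joint 0), that is 114 degrees counter-clockwise from the counter's x
- rocker (a joint): Lamp rocker at the front left of the deck (rad): 0 off, near half up; 0.36 fully on, near half down. Stays where left; about 2 N on the near half moves it. 44 mm long (along the counter's x), 26 mm wide, pivoted at its middle (x -115, y 80 mm in the counter's frame, 5 mm above the deck)
- rocker_near (a point): Top face of the rocker's near half, 14 mm from the pivot towards the front: the place to press. About 14 mm above the deck when off and 9 mm when on
- dish_b: closed Petri dish, 92 mm across and 19 mm high, lying on the bench to the left of the counter; origin at the centre of its underside; leave alone
- dish_c: closed Petri dish of the same size stacked on the former; leave alone
- sample_bottle: white sample bottle with a screw cap, 51 mm across and 100 mm high, standing on the bench to the right of the counter; origin at the centre of its underside; leave alone
- dropper_bottle: amber dropper bottle, 33 mm across and 100 mm high, standing on the bench at the far left, beyond the stack of dishes; origin at the centre of its underside; leave alone
- magnifier (a point): Centre of the counter's round magnifier lens, 103 mm across, level, 165 mm above the bench, on a thin stalk at the rear left corner and swung aside to the left; fixed, keep clear of it
There are look-alikes about, which are no part of the job. Leave any green or turquoise look-alike of the dish alone.

How it is judged:
At the end, for the whole second after the job is handed in: the dish lies flat and still with its centre within 3 mm of the seat, bearing on both stop rollers; the clip is closed, its roller within 2.5 mm of the rim (axis under 54.5 mm from the dish centre, joint under 0.06 rad); the rocker is on (joint over 0.27 of 0.36 rad) (horizontal distance between dish and seat below 0.003 m and height (world z) of dish below 0.058 m and angle between dish's own z axis and vertical below 0.05 rad and linear speed of dish below 0.01 m/s and horizontal distance between clip_post and dish below 0.0545 m and value of joint clip below 0.06 rad and value of joint rocker above 0.27 rad); the robot touches nothing.
It fails at once if the dish is lifted off the deck (height (world z) of dish above 0.064 m).
It fails at once if the dish is tipped (angle between dish's own z axis and vertical above 0.15 rad).
It fails at once if the dish is pushed or squeezed by the fingers with more than 25 N (contact force between the fingers and dish above 25 N).
It fails at once if the clip is pinched or forced by the fingers with more than 25 N (contact force between the fingers and clip above 25 N).
It fails at once if one of the other dishes or bottles is moved by more than 15 mm (distance of any of dish_b, dish_c, sample_bottle, dropper_bottle from where it was at the start of the episode above 0.015 m).
It also fails if it takes over 58 s, if anything falls off the work surface, if the arm or the gripper's body presses on something with over 40 N, if the wrist force passes 120 N, or if a joint passes its speed limit or range.

## Working session

There is one attempt and no reset: what is moved stays moved. The work goes in short steps, Python scripts to look and compute and a tool call to move; the robot and the scene stay as the last step left them, time stands still between calls to the robot, and variables do not carry over. Pictures are saved under pics/ and viewed, at most 10 in all, crops included, and the job is handed in when it is done.

Besides the shell and the picture viewer there is one more tool, called after "Request:" by a JSON object that holds its "name" and its "arguments". drive_tool: Moves the arm, as the interface text tells. Its arguments: {"type":"object","properties":{"moves":{"type":"array","items":{"type":"array"}},"claw":{"type":"number"}},"required":["moves"]}

```bash
mkdir -p pics; ls; python3 - <<'E'
from workcell import *
import cv2,numpy as np
print(get_obs(), tip_reach)
for n in("top","side"):
    c=camera(n); np.savez(f"pics/{n}0.npz",**c); cv2.imwrite(f"pics/{n}0.png",c["color"][...,::-1]); print(n,c["mtx"],c["cam_to_world"], [k for k in c])
E
```

```text
pics
{'time': 0.0, 'joints': array([-1.27908751e+00,  3.59514412e-01,  1.51144714e+00,  9.77954393e-06,
        1.27250685e+00, -1.15140809e-01]), 'joint_vel': array([ 5.50917524e-04, -1.15014367e-03,  5.65208055e-05,  2.19294020e-04,
        7.56548417e-04, -3.35972194e-04]), 'joint_torque': array([-1.95052166e-04, -5.27620697e+01, -2.78622329e+01, -3.54460699e-04,
        1.32691945e-02, -1.57128966e-05]), 'eef_pos': array([ 0.23721213, -0.55039423,  0.24444237]), 'tool_rot': array([-3.13973040e+00, -2.24778913e-04,  4.06846532e-01]), 'contact_force': array([0.42353301, 1.47975371, 0.33101255]), 'torque': array([2.24326583e-02, 6.21863555e-04, 2.47601991e-05]), 'grasp_force': 0.0, 'width': 0.08515570845074226} 0.014
top [[498.65409029   0.         323.25626436]
 [  0.         498.65409029 236.05971419]
 [  0.           0.           1.        ]] [[ 0.00815188  0.99540349 -0.09542241  0.39484397]
 [-0.99995846  0.00772554 -0.00483653 -0.20316598]
 [-0.00407711  0.09545787  0.99542512  1.44224084]
 [ 0.          0.          0.          1.        ]] ['color', 'z_map', 'mtx', 'cam_to_world']
side [[583.86198324   0.         311.464436  ]
 [  0.         583.86198324 244.52048892]
 [  0.           0.           1.        ]] [[-0.51190798  0.57725584 -0.63618072 -0.23804291]
 [-0.85880546 -0.3612115   0.36328973  0.25107318]
 [-0.02008467  0.73232639  0.68065752  0.93385032]
 [ 0.          0.          0.          1.        ]] ['color', 'z_map', 'mtx', 'cam_to_world']
```

View pics/top0.png

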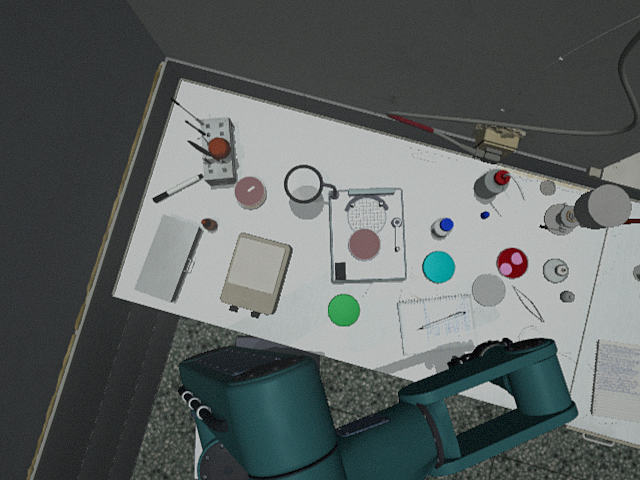

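View pics/side0.png

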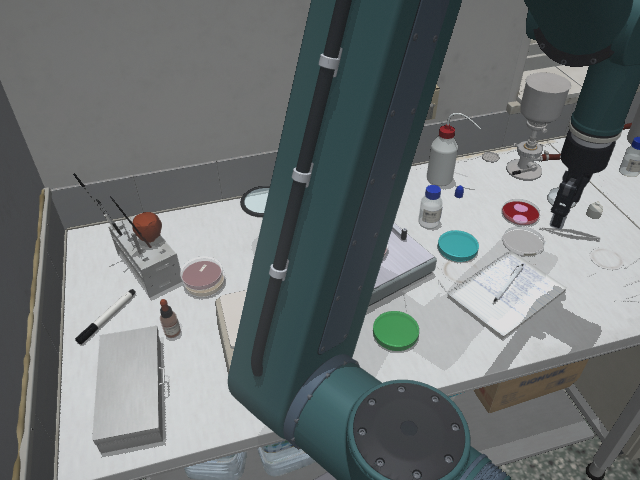

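The top view shows the counter at px (330–405, 187–282). The loose dish is at (364,244), the stage at (367,214), the clip roller near (397,249), the clip hub near (397,222) and the rocker at (340,271). In the side view the arm hides the counter.

```bash
cat > h.py <<'E'
import numpy as np,cv2
def ray(c,u,v,z):
    K=c["mtx"];T=c["cam_to_world"]
    d=T[:3,:3]@np.array([(u-K[0,2])/K[0,0],-(v-K[1,2])/K[1,1],-1.]);o=T[:3,3]
    return (o+d*(z-o[2])/d[2])[:2]
def cloud(c):
    K=c["mtx"];T=c["cam_to_world"];v,u=np.mgrid[:480,:640];z=c["z_map"]
    P=np.stack([(u-K[0,2])/K[0,0]*z,-(v-K[1,2])/K[1,1]*z,-z],-1)
    return P@T[:3,:3].T+T[:3,3]
def toc(p,o,a):  # world -> counter
    R=np.array([[np.cos(a),-np.sin(a)],[np.sin(a),np.cos(a)]]); return (np.asarray(p)-o)@R
def tow(p,o,a):
    R=np.array([[np.cos(a),-np.sin(a)],[np.sin(a),np.cos(a)]]); return np.asarray(p)@R.T+o
E
python3 - <<'E'
from h import *
c=dict(np.load("pics/top0.npz"));P=cloud(c);im=c["color"]
Z=P[...,2]; r=(slice(180,290),slice(320,415))
m=np.zeros((480,640),np.uint8); m[r]=((Z>0.035)&(Z<0.1))[r]
m=cv2.morphologyEx(m,cv2.MORPH_OPEN,np.ones((5,5)))
cn=max(cv2.findContours(m,0,1)[0],key=cv2.contourArea)
print("deckZ",np.median(Z[260:280,360:395]))
pts=np.array([ray(c,u,v,0.055) for u,v in cn[:,0]],np.float32)
print(cv2.minAreaRect(pts*1000))
b=cv2.boxPoints(cv2.minAreaRect(pts*1000));print(b)
hsv=cv2.cvtColor(im,cv2.COLOR_RGB2HSV)
print("dish rgb",im[244,364],hsv[244,364])
d=np.zeros((480,640),np.uint8); d[r]=((hsv[...,1]>50)&((hsv[...,0]<12)|(hsv[...,0]>165)))[r]
cd=max(cv2.findContours(d,0,1)[0],key=cv2.contourArea);print("dish",cv2.minEnclosingCircle(cd),cv2.fitEllipse(cd))
k=cv2.resize(im[180:290,320:415,::-1],None,fx=5.4,fy=5.4,interpolation=cv2.INTER_CUBIC);cv2.imwrite("pics/crop0.png",k)
E
```

```text
deckZ 0.05469701454110021
((533.2128295898438, -318.6104431152344), (260.511474609375, 208.57469177246094), 2.499268054962158)
[[ 398.5334  -220.10231]
 [ 407.6286  -428.4786 ]
 [ 667.8923  -417.1186 ]
 [ 658.79706 -208.74228]]
dish rgb [121  92  97] [175  61 121]
dish ((364.1312255859375, 243.63882446289062), 14.873260498046875) ((364.17376708984375, 243.7763214111328), (28.205368041992188, 28.67333984375), 103.5293960571289)
```

View pics/crop0.png

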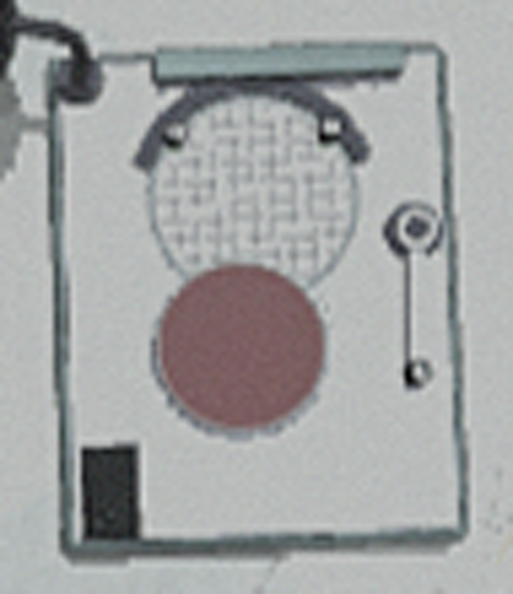

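The crop shows the dish, both stop rollers at crop (175,135) and (330,128), the hub at (416,228), the clip roller at (417,373) and the rocker at (110,490). I'll start with a high transfer towards the counter, with the fingers about half closed.

Request:
{"name": "drive_tool", "arguments": {"moves": [[[3, -1.5, 0], 0], [[3, -1.5, 0], 0], [[3, -1.5, 0], 0], [[3, -1.5, 0], 0], [[3, -1.5, 0], 0]], "claw": 0.0}}

```text
time: 0.52
eef_pos: [0.346, -0.4213, 0.2449]
tool_rot: [-3.141, 0.0, 0.406]
contact_force: [-0.2, 1.0, -0.7]
width: 0.0427
grasp_force: 0.0
```

```bash
cat >> h.py <<'E'
A=np.deg2rad(2.5);O=np.array([.5482,-.3180])
def delta(obs,target,yaw):
    """tool shift (cm) in present axes to world target, tool-z turn (deg) to world yaw (deg)"""
    p=obs["eef_pos"];y=obs["tool_rot"][2];d=np.asarray(target)-p
    return np.round([100*(d[0]*np.cos(y)+d[1]*np.sin(y)),100*(d[0]*np.sin(y)-d[1]*np.cos(y)),-100*d[2],np.degrees(y)-yaw],2)
E
python3 - <<'E'
from h import *
c=dict(np.load("pics/top0.npz"))
q=lambda x,y,z:ray(c,320+(x+.5)/5.4-.5,180+(y+.5)/5.4-.5,z)
F={"rollL":(q(175,133,.076),(68.4,39.8)),"rollR":(q(330,127,.076),(68.4,-39.8)),"piv":(q(416,229,.074),(15,-82))}
for k,(w,n) in F.items(): print(k,w,toc(w,O,A)*1000,n)
d=ray(c,364.15,243.7,.074);print("dish",d,toc(d,O,A)*1000)
p=q(417,373,.086);print("post",p,toc(p,O,A)*1000)
v=toc(p,O,A)*1000-[15,-82];ang=np.degrees(np.arctan2(v[1],v[0]))%360;print(np.linalg.norm(v),ang,np.radians(ang-114))
r=q(110,493,.062);print("rocker",toc(r,O,A)*1000)
E
python3 - <<'E'
from workcell import *
import cv2,numpy as np
for n in("top","side"):
    c=camera(n); np.savez(f"pics/{n}1.npz",**c)
    cv2.imwrite(f"pics/{n}1.png",c["color"][...,::-1])
E
```

```text
rollL [ 0.61498221 -0.27538827] [68.5773481  39.65817427] (68.4, 39.8)
rollR [ 0.61868734 -0.35483114] [ 68.81370122 -39.87069956] (68.4, -39.8)
piv [ 0.56659161 -0.39887352] [ 14.84645457 -81.59877312] (15, -82)
dish [ 0.50576005 -0.30920731] [-42.0160256  10.6355247]
post [ 0.49191126 -0.39723058] [-59.69115942 -76.69988936]
74.87897213710377 175.9410751764127 1.0810757040537293
rocker [-113.94892586   79.65958428]
```

View pics/side1.png

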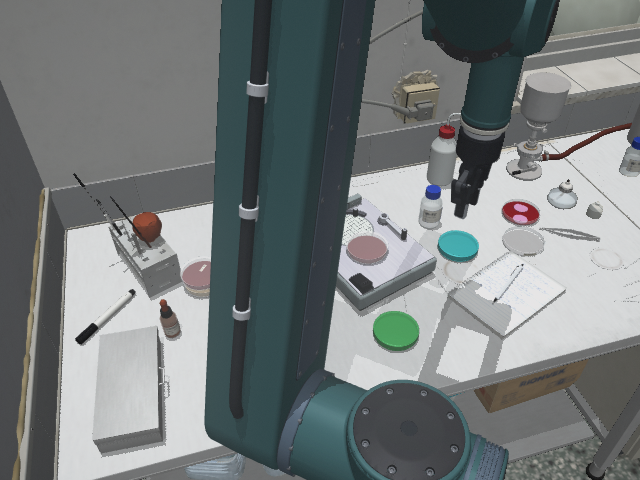

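The side view now shows the counter with the dish at (367,248), and the gripper at (465,190) is clear. The features fit the counter pose to within about 0.5 mm. I'll check the fingertip height from depth, then move in.

```bash
python3 - <<'E'
from h import *
for n in("side","top"):
    P=cloud(dict(np.load(f"pics/{n}1.npz"))).reshape(-1,3)
    m=(np.hypot(P[:,0]-.346,P[:,1]+.4213)<.06)&(P[:,2]>.15)&(P[:,2]<.32)
    print(n,m.sum(),np.percentile(P[m,2],[0,1,2,5,10]) if m.any() else "")
E
```

```text
side 685 [0.22955302 0.23204881 0.23322875 0.23700374 0.24168283]
top 0
```

Request:
{"name": "drive_tool", "arguments": {"moves": [[[3.42, -1.74, 0], 0], [[3.42, -1.74, 0], 0], [[3.42, -1.74, 0], 0], [[3.42, -1.74, 0], 0], [[0, 0, 0], 7.14]]}}

```text
time: 1.03
eef_pos: [0.4466, -0.3001, 0.245]
tool_rot: [-3.139, -0.002, 0.286]
contact_force: [0.2, -0.6, -0.4]
width: 0.0428
grasp_force: 0.0
```

Request:
{"name": "drive_tool", "arguments": {"moves": [[[0, 0, 3], 7.14], [[0, 0, 3], 7.14], [[0, 0, 3], 7.14], [[0, 0, 3], 0], [[0, 0, 0], 0]]}}

```text
time: 1.45
eef_pos: [0.4401, -0.3024, 0.1202]
tool_rot: [-3.136, 0.008, -0.092]
contact_force: [-1.2, 0.0, -1.2]
width: 0.0427
grasp_force: 0.0
```

Request:
{"name": "drive_tool", "arguments": {"moves": [[[0, 0, 1.2], 0], [[0, 0, 1.2], 0], [[0, 0, 1.1], 0], [[0, 0, 0.5], 0], [[0, 0, 0], 0]]}}

```text
time: 1.87
eef_pos: [0.4431, -0.3047, 0.0849]
tool_rot: [-3.141, 0.001, -0.092]
contact_force: [0.7, 0.6, -0.3]
width: 0.0427
grasp_force: 0.0
```

```bash
python3 - <<'E'
from h import *
from workcell import *
o=get_obs();print(o["eef_pos"],o["tool_rot"],o["contact_force"],tip_reach)
p=o["eef_pos"];print("tcp in counter mm",toc(p[:2],O,A)*1000)
s=tow([.035,0],O,A);d=s-np.array([.50576,-.30921]);print(s,"push",d,np.degrees(np.arctan2(d[1],d[0])))
P=cloud(camera("side")).reshape(-1,3)
m=(np.hypot(P[:,0]-p[0],P[:,1]-p[1])<.05)&(P[:,2]>.057)&(P[:,2]<.15)
print(m.sum(),np.percentile(P[m,2],[0,1,2,5]))
# goal: TCP 53 mm behind seat along push dir
u=d/np.linalg.norm(d);print(delta(o,[*(s-.053*u),.080],np.degrees(np.arctan2(d[1],d[0]))))
E
```

```text
[ 0.44314294 -0.30465803  0.08487696] [-3.14074644e+00  1.16022053e-03 -9.15601701e-02] [ 0.73962636  0.59993485 -0.34076273] 0.014
tcp in counter mm [-104.37510006   17.91179887]
[ 0.58316669 -0.31647332] push [ 0.07740669 -0.00726332] -5.3605535854048245
871 [0.05704146 0.05788545 0.05853587 0.06331898]
[ 8.75 -0.11  0.49  0.11]
```

Request:
{"name": "drive_tool", "arguments": {"moves": [[[0, -0.1, 0.4], 0], [[0.4, 0, 0], 0], [[0.4, 0, 0], 0], [[0.3, 0, 0], 0], [[0.4, 0, 0], 0]]}}

```text
time: 2.33
eef_pos: [0.4592, -0.3052, 0.0816]
tool_rot: [3.141, -0.0, -0.091]
contact_force: [-0.6, 0.1, 0.5]
width: 0.0428
grasp_force: 0.3
```

Request:
{"name": "drive_tool", "arguments": {"moves": [[[0.4, 0, 0], 0], [[0.4, 0, 0], 0], [[0.4, 0, 0], 0], [[0.4, 0, 0], 0], [[0.4, 0, 0], 0]]}}

```text
time: 2.75
eef_pos: [0.4788, -0.3069, 0.0813]
tool_rot: [-3.141, 0.0, -0.092]
contact_force: [-1.3, -0.3, 1.5]
width: 0.0427
grasp_force: 0.9
```

Request:
{"name": "drive_tool", "arguments": {"moves": [[[0.4, 0, 0], 0], [[0.4, 0, 0], 0], [[0.4, 0, 0], 0], [[0.3, 0, 0], 0], [[0, 0, 0], 0]]}}

```text
time: 3.17
eef_pos: [0.4944, -0.3085, 0.0813]
tool_rot: [3.141, -0.001, -0.091]
contact_force: [-0.3, 0.9, 0.8]
width: 0.0429
grasp_force: 0.2
```

```bash
cat > look.py <<'E'
import sys
from h import *
from workcell import *
o=get_obs();c=camera(sys.argv[1]);np.savez(f"pics/{sys.argv[2]}.npz",**c);cv2.imwrite(f"pics/{sys.argv[2]}.png",c["color"][...,::-1])
P=cloud(c);h=cv2.cvtColor(c["color"],cv2.COLOR_RGB2HSV)
C=toc(P[...,:2].reshape(-1,2),O,A).reshape(480,640,2)
m=((h[...,1]>50)&((h[...,0]<12)|(h[...,0]>165))&(abs(C[...,0])<.14)&(abs(C[...,1])<.1)&(P[...,2]>.05)&(P[...,2]<.09)).astype(np.uint8)
print("t",o["time"],"tcp",toc(o["eef_pos"][:2],O,A)*1000,o["eef_pos"][2],"dish px",m.sum())
if m.sum()>50:
    cn=max(cv2.findContours(m,0,1)[0],key=cv2.contourArea)
    w=np.array([toc(ray(c,u,v,.074),O,A)*1000 for u,v in cn[:,0]],np.float32)
    print("box",w.min(0),w.max(0),"circ",cv2.minEnclosingCircle(w))
E
python3 look.py side s2
```

```text
t 3.1667 tcp [-53.38192715  11.81499607] 0.08133179357765011 dish px 1
```

View pics/s2.png

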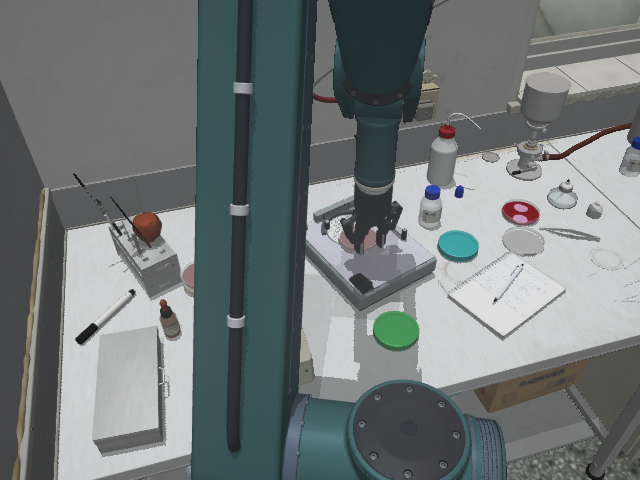

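The fingers are behind the dish, at px (360,240) in the side view, and the force is low. I'll keep pushing.

Request:
{"name": "drive_tool", "arguments": {"moves": [[[0.4, 0, 0], 0], [[0.4, 0, 0], 0], [[0.4, 0, 0], 0], [[0.4, 0, 0], 0], [[0.4, 0, 0], 0]]}}

```text
time: 3.63
eef_pos: [0.5139, -0.3102, 0.0813]
tool_rot: [-3.142, -0.0, -0.092]
contact_force: [-0.6, 0.7, -0.1]
width: 0.0431
grasp_force: 0.2
```

Request:
{"name": "drive_tool", "arguments": {"moves": [[[0.3, 0, 0], 0], [[0.3, 0, 0], 0], [[0.2, 0, 0], 0], [[0.2, 0, 0], 0], [[0, 0, 0], 0]]}}

```text
time: 4.05
eef_pos: [0.5238, -0.3111, 0.0813]
tool_rot: [3.142, -0.0, -0.092]
contact_force: [0.4, -0.4, 0.7]
width: 0.0429
grasp_force: 0.1
```

```bash
sed -i 's/h\[...,1\]>50/h[...,1]>35/' look.py; python3 look.py top t3; python3 look.py side s3; python3 - <<'E'
import cv2
a=cv2.imread("pics/t3.png")[180:290,315:415];b=cv2.imread("pics/s3.png")[170:280,300:400]
cv2.imwrite("pics/c3.png",cv2.resize(cv2.hconcat([a,b]),None,fx=4,fy=4,interpolation=2))
E
```

```text
t 4.05 tcp [-24.1163398    7.93865876] 0.08129673755105202 dish px 0
t 4.1 tcp [-24.31582929   7.99296169] 0.08128952862722125 dish px 256
box [-24.147985 -30.678213] [22.693024 17.72972 ] circ ((1.0407772064208984, -5.784747123718262), 31.112600326538086)
```

View pics/c3.png

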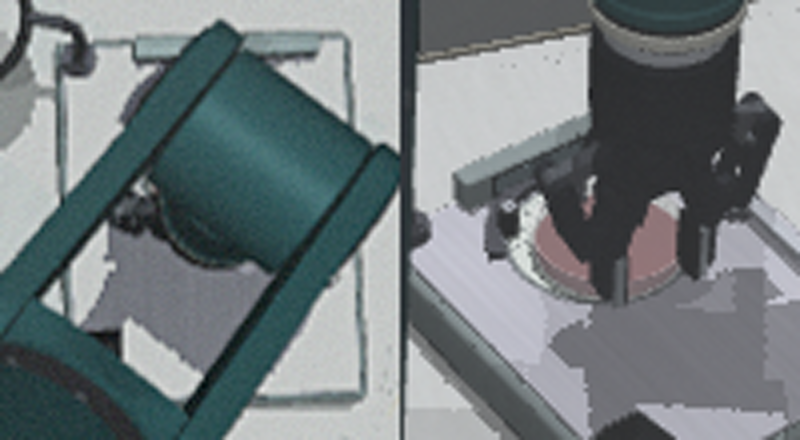

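The side crop shows the dish nested between the two fingers and almost at the left stop roller. I'll finish in small steps and watch the force.

Request:
{"name": "drive_tool", "arguments": {"moves": [[[0.1, 0, 0], 0], [[0.1, 0, 0], 0], [[0.1, 0, 0], 0], [[0.1, 0, 0], 0], [[0, 0, 0], 0]]}}

```text
time: 4.57
eef_pos: [0.5275, -0.3115, 0.0813]
tool_rot: [-3.142, -0.0, -0.092]
contact_force: [-0.9, -0.1, -0.0]
width: 0.0427
grasp_force: 0.2
```

Request:
{"name": "drive_tool", "arguments": {"moves": [[[0.05, 0, 0], 0], [[0.05, 0, 0], 0], [[0.05, 0, 0], 0], [[0, 0, 0], 0], [[0, 0, 0], 0]]}}

```text
time: 4.98
eef_pos: [0.5289, -0.3115, 0.0813]
tool_rot: [-3.142, -0.0, -0.092]
contact_force: [-0.1, 0.1, 0.5]
width: 0.0429
grasp_force: 0.2
```

Request:
{"name": "drive_tool", "arguments": {"moves": [[[0.05, 0, 0], 0], [[0.05, 0, 0], 0], [[0, 0, 0], 0], [[0, 0, 0], 0], [[0, 0, 0], 0]]}}

```text
time: 5.4
eef_pos: [0.5298, -0.3117, 0.0813]
tool_rot: [-3.142, -0.0, -0.092]
contact_force: [0.4, -0.4, -0.2]
width: 0.0427
grasp_force: 0.2
```

Request:
{"name": "drive_tool", "arguments": {"moves": [[[0.05, 0, 0], 0], [[0.05, 0, 0], 0], [[0, 0, 0], 0], [[0, 0, 0], 0], [[0, 0, 0], 0]]}}

```text
time: 5.82
eef_pos: [0.5308, -0.3117, 0.0813]
tool_rot: [-3.142, -0.0, -0.092]
contact_force: [-0.5, -0.3, 0.4]
width: 0.0428
grasp_force: 0.2
```

Request:
{"name": "drive_tool", "arguments": {"moves": [[[0.05, 0, 0], 0], [[0.05, 0, 0], 0], [[0, 0, 0], 0], [[0, 0, 0], 0], [[0, 0, 0], 0]]}}

```text
time: 6.23
eef_pos: [0.5318, -0.3118, 0.0813]
tool_rot: [-3.142, -0.0, -0.092]
contact_force: [-0.8, 0.7, 0.6]
width: 0.0429
grasp_force: 0.2
```

Request:
{"name": "drive_tool", "arguments": {"moves": [[[0.05, 0, 0], 0], [[0.05, 0, 0], 0], [[0, 0, 0], 0], [[0, 0, 0], 0], [[0, 0, 0], 0]]}}

```text
time: 6.65
eef_pos: [0.5328, -0.3119, 0.0813]
tool_rot: [-3.141, -0.0, -0.092]
contact_force: [-0.9, 0.6, 0.1]
width: 0.0429
grasp_force: 0.2
```

Request:
{"name": "drive_tool", "arguments": {"moves": [[[0.05, 0, 0], 0], [[0.05, 0, 0], 0], [[0, 0, 0], 0], [[0, 0, 0], 0], [[0, 0, 0], 0]]}}

```text
time: 7.07
eef_pos: [0.5338, -0.312, 0.0813]
tool_rot: [-3.142, -0.0, -0.092]
contact_force: [-0.9, -0.4, 0.8]
width: 0.0425
grasp_force: 0.2
```

```bash
python3 look.py side s4; python3 - <<'E'
import cv2
b=cv2.imread("pics/s4.png")[190:270,310:400]
cv2.imwrite("pics/c4.png",cv2.resize(b,None,fx=7,fy=7,interpolation=2))
E
```

```text
t 7.0667 tcp [-14.11239725   6.59278555] 0.08128057179903997 dish px 257
box [-13.830441 -31.38828 ] [30.824286 15.516465] circ ((10.268119812011719, -7.125813007354736), 29.733226776123047)
```

View pics/c4.png

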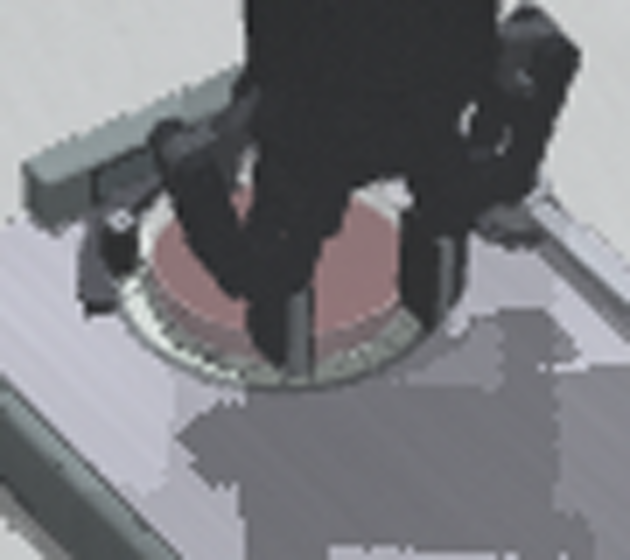

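The crop shows the dish nearly at the left stop roller (crop 122,235), with the dish's left edge at about crop x 150, so a small gap remains. I'll measure it.

```bash
python3 - <<'E'
from h import *
from scipy.optimize import least_squares
c=dict(np.load("pics/s4.npz"));P=cloud(c);h=cv2.cvtColor(c["color"],cv2.COLOR_RGB2HSV)
C=toc(P[...,:2].reshape(-1,2),O,A).reshape(480,640,2)*1000
red=(h[...,1]>20)&((h[...,0]<12)|(h[...,0]>160))&(abs(C[...,0]-35)<80)&(abs(C[...,1])<60)&(P[...,2]>.068)&(P[...,2]<.08)
v,u=np.nonzero(red);w=np.array([toc(ray(c,a,b,.074),O,A)*1000 for a,b in zip(u,v)])
print(red.sum(),P[red][:,2].min(),P[red][:,2].max(),w.min(0),w.max(0))
# outermost top-face points per bearing about nominal centre
r=w-[30,0];th=np.degrees(np.arctan2(r[:,1],r[:,0]))%360
for a in range(0,360,15):
    k=(th>=a)&(th<a+15)
    if k.sum()>2: i=np.argmax(np.hypot(*r[k].T)); print(a,w[k][i].round(1),np.hypot(*r[k].T).max().round(1))
q=lambda x,y,z:(toc(ray(c,310+x/7,190+y/7,z),O,A)*1000).round(1)
print("roller top",q(122,215,.076))
E
```

```text
302 0.06805400001962536 0.07661086249607874 [-17.42693767 -33.00190694] [57.28473497 47.83712823]
0 [55.5  1.7] 25.6
45 [52.6 34.1] 40.9
60 [41.5 41.9] 43.4
75 [35.9 45.7] 46.1
90 [21.3 47.8] 48.6
105 [ 5.7 42.7] 49.1
120 [-1.9 37.4] 49.1
150 [-16.7  15.8] 49.3
165 [-16.6  10.3] 47.7
180 [-17.4  -8.3] 48.1
195 [-12.2 -12.3] 43.9
210 [ -1.5 -20.4] 37.5
225 [ 12.1 -30.7] 35.5
240 [ 14.8 -32.8] 36.1
255 [ 24.2 -31.4] 31.9
345 [57.1 -2.2] 27.2
roller top [65.9 37.4]
```

About 5–6 mm remains.

Request:
{"name": "drive_tool", "arguments": {"moves": [[[0.1, 0, 0], 0], [[0.1, 0, 0], 0], [[0.1, 0, 0], 0], [[0, 0, 0], 0], [[0, 0, 0], 0]]}}

```text
time: 7.53
eef_pos: [0.5366, -0.3121, 0.0812]
tool_rot: [-3.141, 0.0, -0.092]
contact_force: [-0.8, 0.8, 0.6]
width: 0.0426
grasp_force: 0.7
```

Request:
{"name": "drive_tool", "arguments": {"moves": [[[0.05, 0, 0], 0], [[0.05, 0, 0], 0], [[0, 0, 0], 0], [[0, 0, 0], 0], [[0, 0, 0], 0]]}}

```text
time: 7.95
eef_pos: [0.5373, -0.3121, 0.0811]
tool_rot: [-3.141, 0.001, -0.092]
contact_force: [-2.4, 0.7, 0.3]
width: 0.0424
grasp_force: 1.8
```

Contact is building at about 2.4 N. A little more to make it bear on both rollers.

Request:
{"name": "drive_tool", "arguments": {"moves": [[[0.05, 0, 0], 0], [[0, 0, 0], 0], [[0, 0, 0], 0], [[0.05, 0, 0], 0], [[0, 0, 0], 0]]}}

```text
time: 8.37
eef_pos: [0.5377, -0.3121, 0.0811]
tool_rot: [-3.141, 0.002, -0.092]
contact_force: [-5.7, 0.8, 3.1]
width: 0.0426
grasp_force: 2.8
```

```bash
python3 -c "
from workcell import *
o=get_obs();print(o['eef_pos'],o['contact_force'],o['grasp_force'],o['torque'])"
```

```text
[ 0.5377386  -0.31205336  0.0810785 ] [-5.68674223  0.75668135  3.0911516 ] 2.819754508382175 [0.25030356 0.98680643 0.08191106]
```

The dish is seated: the force is along −x only and rises stiffly. I'll retreat straight back and lift.

Request:
{"name": "drive_tool", "arguments": {"moves": [[[-0.2, 0, 0], 0], [[-0.5, 0, 0], 0], [[-1.0, 0, 0], 0], [[-1.5, 0, 0], 0], [[-1.0, 0, 0], 0]]}}

```text
time: 8.78
eef_pos: [0.4959, -0.3087, 0.0814]
tool_rot: [3.141, -0.0, -0.092]
contact_force: [0.3, -0.1, -0.7]
width: 0.0429
grasp_force: 0.0
```

Request:
{"name": "drive_tool", "arguments": {"moves": [[[0, 0, -3], -7.1], [[0, 0, -3], -7.1], [[0, 0, -3], -7.1], [[0, 0, -3], -7.1], [[0, 0, 0], -7.1]], "claw": 1.0}}

```text
time: 9.2
eef_pos: [0.4998, -0.3113, 0.2078]
tool_rot: [3.131, -0.004, 0.534]
contact_force: [0.5, -0.0, 0.2]
width: -0.0001
grasp_force: 0.0
```

Request:
{"name": "drive_tool", "arguments": {"moves": [[[0, 0, 0], -7.1], [[0, 0, 0], -7.1], [[0, 0, 0], -5.5], [[0, 0, 0], 0], [[0, 0, 0], 0]]}}

```text
time: 9.62
eef_pos: [0.4967, -0.3088, 0.2014]
tool_rot: [3.141, -0.0, 0.868]
contact_force: [0.1, 0.9, -0.3]
width: -0.0001
grasp_force: 0.0
```

```bash
python3 look.py side s5; python3 - <<'E'
from h import *
from workcell import *
o=get_obs();p=o["eef_pos"];print(p,o["tool_rot"],o["width"])
P=cloud(dict(np.load("pics/s5.npz"))).reshape(-1,3)
m=(np.hypot(P[:,0]-p[0],P[:,1]-p[1])<.05)&(P[:,2]>.12)&(P[:,2]<.25)
print(m.sum(),np.percentile(P[m,2],[0,1,2,5]))
post=np.array([-59.7,-76.7])/1000;n=np.array([np.cos(np.radians(47.5)),np.sin(np.radians(47.5))])
print(delta(o,[*tow(post-.030*n,O,A),.13],50))
E
```

```text
t 9.6167 tcp [-51.02908863  11.46661657] 0.20139607591787326 dish px 599
box [-12.586344 -31.626846] [62.26968 44.03805] circ ((25.533504486083984, 6.541237831115723), 40.326438903808594)
[ 0.49673915 -0.30876343  0.20135506] [ 3.14120403e+00 -1.25682844e-04  8.68317788e-01] 0.00015998786335166918
168 [0.18535177 0.18557731 0.18585533 0.18811951]
[-10.06   5.36   7.14  -0.25]
```

Request:
{"name": "drive_tool", "arguments": {"moves": [[[-3.0, 1.6, 0], 0], [[-3.0, 1.6, 0], 0], [[-3.0, 1.6, 0], 0], [[-1.06, 0.56, 0], 0], [[0, 0, 2], 0]]}}

```text
time: 10.08
eef_pos: [0.4745, -0.4259, 0.1847]
tool_rot: [3.132, 0.002, 0.866]
contact_force: [0.9, -0.6, 0.3]
width: -0.0001
grasp_force: 0.0
```

Request:
{"name": "drive_tool", "arguments": {"moves": [[[0, 0, 3], 0], [[0, 0, 3], 0], [[0, 0, 2], 0], [[0, 0, 1], 0], [[0, 0, 0], 0]]}}

```text
time: 10.5
eef_pos: [0.4719, -0.4185, 0.0887]
tool_rot: [-3.137, -0.001, 0.87]
contact_force: [0.2, 0.7, -0.1]
width: 0.0001
grasp_force: 0.0
```

```bash
python3 look.py top t6; python3 - <<'E'
from h import *
from workcell import *
o=get_obs();print(o["eef_pos"],o["tool_rot"],o["contact_force"])
c=dict(np.load("pics/t6.npz"));cv2.imwrite("pics/c6.png",cv2.resize(c["color"][180:290,315:415,::-1],None,fx=5,fy=5,interpolation=2))
n=np.array([np.cos(np.radians(47.5)),np.sin(np.radians(47.5))]);prev=None
for f in [176,176,170,160,150,140,130,120,117,114]:
    off=.030 if prev is None else .017
    post=np.array([.015,-.082])+.075*np.array([np.cos(np.radians(f)),np.sin(np.radians(f))])
    d=delta(o,[*tow(post-off*n,O,A),.091],50); print(f,d,None if prev is None else d-prev); prev=d
E
```

```text
t 10.5 tcp [-80.6039824  -97.04532265] 0.0886702439604845 dish px 690
box [ -4.6180873 -39.770374 ] [76.62004  41.116386] circ ((35.565101623535156, 0.34494444727897644), 41.149742126464844)
[ 0.47281937 -0.41946942  0.09049082] [-3.13941195e+00 -4.47577590e-04  8.70717786e-01] [ 0.55645571  0.39608009 -0.22419106]
176 [-0.08  0.03 -0.05 -0.11] None
176 [ 1.22  0.03 -0.05 -0.11] [1.3 0.  0.  0. ]
170 [ 1.86 -0.43 -0.05 -0.11] [ 0.64 -0.46  0.    0.  ]
160 [ 3.01 -1.04 -0.05 -0.11] [ 1.15 -0.61  0.    0.  ]
150 [ 4.26 -1.43 -0.05 -0.11] [ 1.25 -0.39  0.    0.  ]
140 [ 5.56 -1.61 -0.05 -0.11] [ 1.3  -0.18  0.    0.  ]
130 [ 6.86 -1.55 -0.05 -0.11] [1.3  0.06 0.   0.  ]
120 [ 8.14 -1.27 -0.05 -0.11] [1.28 0.28 0.   0.  ]
117 [ 8.51 -1.14 -0.05 -0.11] [0.37 0.13 0.   0.  ]
114 [ 8.87 -1.   -0.05 -0.11] [0.36 0.14 0.   0.  ]
```

View pics/c6.png

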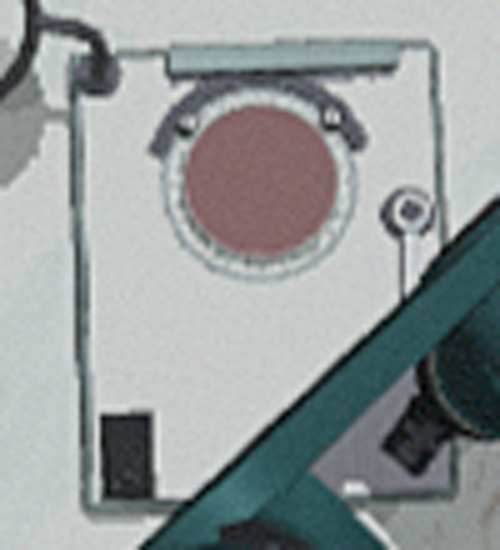

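The dish is seated: the top view puts its centre at (35.6, 0.3) mm against a nominal (35, 0). The closed fingers are at crop (410,440), in front of the clip roller. Next I'll swing the clip.

Request:
{"name": "drive_tool", "arguments": {"moves": [[[0.5, 0, 0], 0], [[0.5, 0, 0], 0], [[0.4, 0, 0], 0], [[0.4, -0.25, 0], 0], [[0.3, -0.2, 0], 0]]}}

```text
time: 10.97
eef_pos: [0.484, -0.4009, 0.0923]
tool_rot: [3.14, 0.0, 0.872]
contact_force: [-0.0, 0.3, 0.5]
width: 0.0002
grasp_force: 0.3
```

Request:
{"name": "drive_tool", "arguments": {"moves": [[[0.55, -0.3, 0], 0], [[0.55, -0.3, 0], 0], [[0.6, -0.2, 0], 0], [[0.6, -0.2, 0], 0], [[0.65, -0.1, 0], 0]]}}

```text
time: 11.38
eef_pos: [0.4939, -0.3706, 0.0912]
tool_rot: [-3.141, -0.0, 0.872]
contact_force: [-0.7, -0.4, 1.1]
width: -0.0003
grasp_force: 0.3
```

Request:
{"name": "drive_tool", "arguments": {"moves": [[[0.65, -0.1, 0], 0], [[0.65, 0.03, 0], 0], [[0.65, 0.03, 0], 0], [[0.4, 0.1, 0], 0], [[0, 0, 0], 0]]}}

```text
time: 11.8
eef_pos: [0.5104, -0.3533, 0.0912]
tool_rot: [3.141, -0.0, 0.873]
contact_force: [0.6, 0.6, 0.1]
width: 0.0001
grasp_force: 0.0
```

```bash
python3 look.py side s7; python3 - <<'E'
from h import *
from workcell import *
o=get_obs();print(o["eef_pos"],o["contact_force"])
c=dict(np.load("pics/s7.npz"));cv2.imwrite("pics/c7.png",cv2.resize(c["color"][190:290,310:430,::-1],None,fx=6,fy=6,interpolation=2))
n=np.array([np.cos(np.radians(47.5)),np.sin(np.radians(47.5))])
for f in [125,120,117,114]:
    post=np.array([.015,-.082])+.075*np.array([np.cos(np.radians(f)),np.sin(np.radians(f))])
    print(f,delta(o,[*tow(post-.017*n,O,A),.091],50))
E
```

```text
t 11.8 tcp [-39.34534391 -33.56665236] 0.09124706757485004 dish px 599
box [-12.586344 -31.626846] [62.26968 44.12494] circ ((25.533504486083984, 6.541237831115723), 40.326438903808594)
[ 0.50999226 -0.3535931   0.09123573] [-0.1197912  -0.18400521 -0.3312125 ]
125 [ 0.07 -0.04  0.02 -0.01]
120 [ 0.71  0.13  0.02 -0.01]
117 [ 1.08  0.26  0.02 -0.01]
114 [ 1.44  0.41  0.02 -0.01]
```

View pics/c7.png

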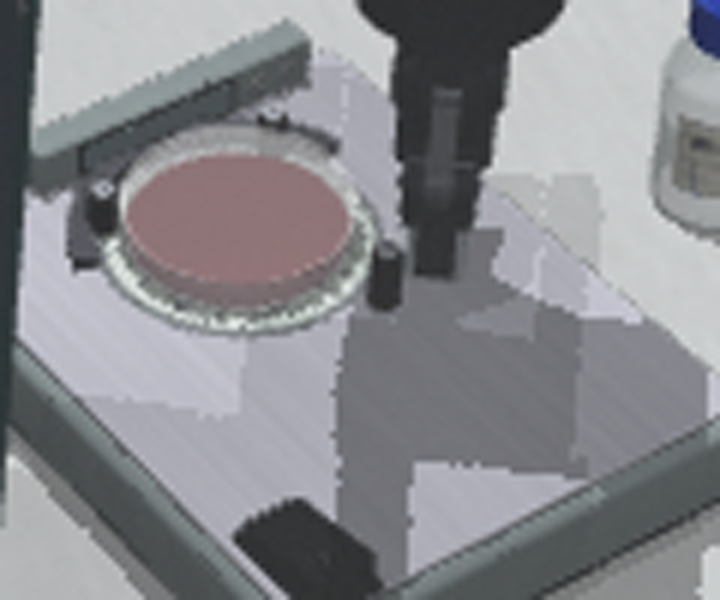

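The side crop shows the clip roller at (385,275), just short of the dish, with the finger at (435,240) behind it. I'll finish in small steps and watch the force.

Request:
{"name": "drive_tool", "arguments": {"moves": [[[0.35, 0.08, 0], 0], [[0.35, 0.08, 0], 0], [[0.3, 0.1, 0], 0], [[0.2, 0.1, 0], 0], [[0, 0, 0], 0]]}}

```text
time: 12.27
eef_pos: [0.5204, -0.3469, 0.0913]
tool_rot: [3.141, -0.0, 0.872]
contact_force: [-0.0, -0.3, 0.3]
width: -0.0005
grasp_force: 0.0
```

Request:
{"name": "drive_tool", "arguments": {"moves": [[[0.1, 0.04, 0], 0], [[0.1, 0.02, 0], 0], [[0.1, 0, 0], 0], [[0, 0, 0], 0], [[0, 0, 0], 0]]}}

```text
time: 12.68
eef_pos: [0.5223, -0.345, 0.0913]
tool_rot: [-3.141, -0.0, 0.872]
contact_force: [0.4, 0.6, 0.3]
width: -0.0002
grasp_force: 0.0
```

```bash
cat > post.py <<'E'
import sys
from h import *
c=dict(np.load(f"pics/{sys.argv[1]}.npz"));P=cloud(c)
C=toc(P[...,:2].reshape(-1,2),O,A).reshape(480,640,2)*1000
g=cv2.cvtColor(c["color"],cv2.COLOR_RGB2GRAY)
m=(P[...,2]>.060)&(P[...,2]<.0862)&(g<75)&(np.hypot(C[...,0]+20,C[...,1]+20)<25)
v,u=np.nonzero(m);print(m.sum(),C[m].mean(0),C[m].min(0),C[m].max(0),"px",u.min(),u.max(),v.min(),v.max())
E
python3 look.py side s8;python3 post.py s7; python3 post.py s8;python3 - <<'E'
from h import *
c=dict(np.load("pics/s8.npz"));cv2.imwrite("pics/c8.png",cv2.resize(c["color"][190:260,330:420,::-1],None,fx=8,fy=8,interpolation=2))
E
```

```text
t 12.6833 tcp [-27.03849059 -25.88486668] 0.091274522778864 dish px 593
box [-12.586344 -31.626846] [62.26968 44.03805] circ ((26.825410842895508, 5.727746963500977), 40.29753112792969)
42 [-31.89664166 -19.50908311] [-43.28984327 -25.41839843] [-24.37992131 -15.06689413] px 371 379 232 240
48 [-21.4527722  -13.26111014] [-40.15000459 -23.18862301] [-13.23242601  -8.14384486] px 366 378 230 239
```

View pics/c8.png

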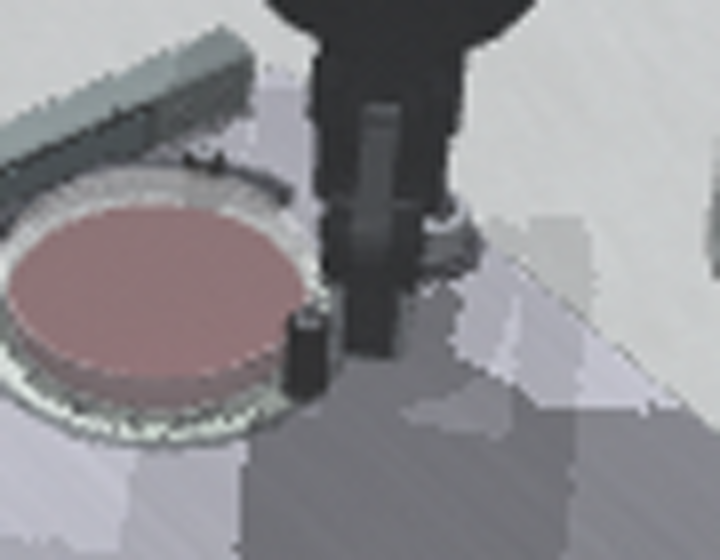

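Crop: the roller at (305,355) is close beside the dish. It has a few mm to go, in fine steps.

Request:
{"name": "drive_tool", "arguments": {"moves": [[[0.1, 0.03, 0], 0], [[0.1, 0.03, 0], 0], [[0, 0, 0], 0], [[0, 0, 0], 0], [[0, 0, 0], 0]]}}

```text
time: 13.15
eef_pos: [0.5241, -0.344, 0.0913]
tool_rot: [3.142, -0.0, 0.872]
contact_force: [0.5, -1.6, -0.1]
width: -0.0002
grasp_force: 0.3
```

Request:
{"name": "drive_tool", "arguments": {"moves": [[[0.1, 0.03, 0], 0], [[0.05, 0.02, 0], 0], [[0, 0, 0], 0], [[0, 0, 0], 0], [[0, 0, 0], 0]]}}

```text
time: 13.57
eef_pos: [0.5249, -0.3436, 0.0913]
tool_rot: [-3.141, 0.001, 0.872]
contact_force: [-4.6, -3.3, 0.4]
width: -0.0001
grasp_force: 2.6
```

```bash
python3 look.py side s9;python3 post.py s9; python3 -c "
from workcell import *
o=get_obs();print(o['eef_pos'],o['contact_force'],o['torque'])"
```

```text
t 13.5667 tcp [-24.38564925 -24.5169598 ] 0.0912529796651159 dish px 593
box [-10.24554  -31.626846] [63.562622 44.03805 ] circ ((26.825410842895508, 5.727746963500977), 40.29753112792969)
53 [-17.97654707 -12.35866601] [-35.68289486 -23.98537073] [-8.29886201 -7.43428678] px 364 377 229 238
[ 0.52490472 -0.34353993  0.09127125] [-3.98606024 -3.20374625  0.98606387] [-0.63505484  0.64450809  0.03025534]
```

The roller now bears on the dish at about 5 N. I'll back off along the normal and lift, then check from above.

Request:
{"name": "drive_tool", "arguments": {"moves": [[[-0.3, 0, 0], 0], [[-0.8, 0, 0], 0], [[-1.2, 0, 0], 0], [[-0.7, 0, -1], 0], [[0, 0, -3], 7]]}}

```text
time: 14.03
eef_pos: [0.5025, -0.3656, 0.1282]
tool_rot: [-3.133, 0.001, 0.749]
contact_force: [0.4, -0.5, -0.4]
width: -0.0001
grasp_force: 0.0
```

Request:
{"name": "drive_tool", "arguments": {"moves": [[[0, 0, -2], 7], [[0, 0, 0], 7], [[0, 0, 0], 7], [[0, 0, 0], 7], [[0, 0, 0], 7]]}}

```text
time: 14.45
eef_pos: [0.5058, -0.3669, 0.1524]
tool_rot: [3.141, -0.001, 0.132]
contact_force: [0.7, -0.2, 0.2]
width: -0.0
grasp_force: 0.0
```

Request:
{"name": "drive_tool", "arguments": {"moves": [[[0, 0, 0], 5.5], [[0, 0, 0], 0], [[0, 0, 0], 0], [[0, 0, 0], 0], [[0, 0, 0], 0]]}}

```text
time: 14.87
eef_pos: [0.506, -0.3663, 0.1515]
tool_rot: [-3.142, -0.0, 0.044]
contact_force: [0.5, 1.0, 0.9]
width: 0.0001
grasp_force: 0.0
```

```bash
python3 look.py side s10;python3 post.py s10; python3 - <<'E'
from h import *
from workcell import *
o=get_obs();p=o["eef_pos"];print(p,o["tool_rot"])
print(delta(o,[*tow([-.131,.080],O,A),.095],2.5))
P=cloud(dict(np.load("pics/s10.npz"))).reshape(-1,3)
for z0,z1 in((.13,.15),(.132,.137)):
    m=(np.hypot(P[:,0]-p[0],P[:,1]-p[1])<.05)&(P[:,2]>z0)&(P[:,2]<z1)
    if m.any(): print(m.sum(),P[m,2].min(),(toc(P[m,:2],O,A)*1000).min(0),(toc(P[m,:2],O,A)*1000).max(0),toc(p[:2],O,A)*1000)
C=toc(P[:,:2],O,A)*1000
for x in(-133,-129,-125,-115,-105,-100):
    m=(abs(C[:,0]-x)<2)&(abs(C[:,1]-80)<10); print(x,m.sum(),np.median(P[m,2]) if m.any() else 0)
E
```

```text
t 14.8667 tcp [-44.2877117  -46.43923145] 0.15149594578719208 dish px 594
box [-10.24554  -31.626846] [63.562622 44.03805 ] circ ((26.825410842895508, 5.727746963500977), 40.29753112792969)
39 [-17.91014355 -10.63981572] [-22.29208466 -16.30757977] [-11.79779774  -6.50455252] px 365 369 230 238
[ 0.50601008 -0.36627133  0.15142724] [-3.14155022e+00 -8.14254346e-05  4.40413733e-02]
[ -8.67 -12.64   5.64   0.02]
46 0.13658902602510403 [-58.50791172 -62.35529168] [-36.36606592 -35.158958  ] [-44.25532655 -46.38508799]
3 0.13658902602510403 [-53.46493968 -54.40321593] [-43.56539727 -40.76569583] [-44.25532655 -46.38508799]
-133 24 0.06480598562665707
-129 15 0.06874031124285551
-125 14 0.06726354845221766
-115 12 0.0655849148873166
-105 12 0.0635402379155881
-100 10 0.06290441089599152
```

Request:
{"name": "drive_tool", "arguments": {"moves": [[[-2.2, -3.16, 0], 0], [[-2.2, -3.16, 0], 0], [[-2.2, -3.16, 0], 0], [[-2.07, -3.16, 0], 0], [[0, 0, 1], 0]]}}

```text
time: 15.33
eef_pos: [0.4082, -0.2369, 0.1413]
tool_rot: [-3.136, 0.005, 0.045]
contact_force: [-0.8, 0.8, -0.6]
width: -0.0003
grasp_force: 0.0
```

Request:
{"name": "drive_tool", "arguments": {"moves": [[[0, 0, 1.5], 0], [[0, 0, 1.5], 0], [[0, 0, 1.5], 0], [[0, 0, 0], 0], [[0, 0, 0], 0]]}}

```text
time: 15.75
eef_pos: [0.4137, -0.2431, 0.096]
tool_rot: [-3.14, 0.001, 0.043]
contact_force: [-0.2, -0.9, -0.1]
width: -0.0001
grasp_force: 0.0
```

Request:
{"name": "drive_tool", "arguments": {"moves": [[[0, 0, 0.4], 0], [[0, 0, 0.4], 0], [[0, 0, 0.3], 0], [[0, 0, 0], 0], [[0, 0, 0], 0]]}}

```text
time: 16.17
eef_pos: [0.4141, -0.2435, 0.0853]
tool_rot: [-3.141, 0.0, 0.043]
contact_force: [0.4, -0.4, 0.5]
width: 0.0002
grasp_force: 0.0
```

```bash
python3 look.py top t11; python3 - <<'E'
from h import *
c=dict(np.load("pics/t11.npz"));g=cv2.cvtColor(c["color"],cv2.COLOR_RGB2GRAY);P=cloud(c)
ux=lambda p,z:None
# dark pixels on deck plane near closed post, top plane of roller 0.086
v,u=np.mgrid[200:270,340:410];w=np.array([toc(ray(c,a,b,.08),O,A)*1000 for a,b in zip(u.ravel(),v.ravel())])
k=(g[200:270,340:410].ravel()<90)&(np.hypot(w[:,0]+15.5,w[:,1]+13.5)<25)
print("post dark",k.sum(),w[k].mean(0) if k.any() else "",w[k].min(0) if k.any() else "",w[k].max(0) if k.any() else "")
E
```

```text
t 16.1667 tcp [-130.75303924   80.24760419] 0.08532146336467068 dish px 690
box [ -4.6180873 -39.770374 ] [76.720314 41.116386] circ ((35.59288024902344, 0.7627476453781128), 41.44795608520508)
post dark 9 [-15.87331989  -9.14748883] [-19.328501   -14.29883901] [-10.86366633  -6.07416178]
```

Request:
{"name": "drive_tool", "arguments": {"moves": [[[0, 0, 0.2], 0], [[0, 0, 0.2], 0], [[0, 0, 0.1], 0], [[0, 0, 0], 0], [[0, 0, 0], 0]]}}

```text
time: 16.63
eef_pos: [0.4137, -0.2435, 0.0802]
tool_rot: [-3.141, 0.001, 0.043]
contact_force: [-2.9, 0.5, 2.8]
width: 0.0
grasp_force: 1.5
```

Request:
{"name": "drive_tool", "arguments": {"moves": [[[0, 0, 0.1], 0], [[0, 0, 0.1], 0], [[0, 0, 0], 0], [[0, 0, 0], 0], [[0, 0, 0], 0]]}}

```text
time: 17.05
eef_pos: [0.4133, -0.2436, 0.079]
tool_rot: [3.142, 0.001, 0.043]
contact_force: [-7.6, -0.1, 14.9]
width: 0.0
grasp_force: 8.1
```

The force jumped to 15 N, so the rocker is at its stop. I'll lift away and verify.

Request:
{"name": "drive_tool", "arguments": {"moves": [[[0, 0, -0.5], 0], [[0, 0, -2], 0], [[0, 0, -3], 0], [[0, 0, -3], 0], [[0, 0, -3], 0]]}}

```text
time: 17.47
eef_pos: [0.4142, -0.2432, 0.1944]
tool_rot: [-3.141, -0.0, 0.043]
contact_force: [0.8, -0.5, -1.2]
width: 0.0
grasp_force: 0.0
```

Request:
{"name": "drive_tool", "arguments": {"moves": [[[-1.5, 3.8, 0], 0], [[-1.5, 3.8, 0], 0], [[-1.5, 3.8, 0], 0], [[-1.5, 3.8, 0], 0], [[-1.5, 3.8, 0], 0]]}}

```text
time: 17.88
eef_pos: [0.3469, -0.4383, 0.1935]
tool_rot: [3.141, -0.001, 0.043]
contact_force: [1.4, 0.2, -0.1]
width: -0.0001
grasp_force: 0.0
```

Request:
{"name": "drive_tool", "arguments": {"moves": [[[0, 3, 0], 0], [[0, 3, 0], 0], [[0, 0, 0], 0], [[0, 0, 0], 0], [[0, 0, 0], 0]]}}

```text
time: 18.3
eef_pos: [0.3498, -0.4957, 0.1927]
tool_rot: [-3.14, 0.0, 0.042]
contact_force: [-0.5, 0.6, 0.5]
width: -0.0002
grasp_force: 0.0
```

```bash
python3 look.py top t12; python3 look.py side s12; python3 post.py s12; python3 - <<'E'
from h import *
for n in("top0","t12","side1","s12"):
    c=dict(np.load(f"pics/{n}.npz"));P=cloud(c);C=toc(P[...,:2].reshape(-1,2),O,A).reshape(480,640,2)*1000
    r=[]
    for x in(-131,-127,-122,-115,-108,-103,-99):
        m=(abs(C[...,0]-x)<2.5)&(abs(C[...,1]-80)<10); r.append((x,round(1000*float(np.median(P[m][:,2])),1)) if m.any() else x)
    print(n,r)
    g=cv2.cvtColor(c["color"],cv2.COLOR_RGB2GRAY)
    m=(P[...,2]>.076)&(P[...,2]<.09)&(np.hypot(C[...,0]+20,C[...,1]+30)<60)&(np.hypot(C[...,0]-15,C[...,1]+82)>20)
    if m.any(): print("  tall pts",m.sum(),C[m].mean(0))
E
```

```text
t 18.3 tcp [-205.98080092 -168.85650912] 0.1927046797109984 dish px 691
box [ -4.6180873 -39.770374 ] [76.720314 41.116386] circ ((35.81015396118164, 0.826666533946991), 41.4656867980957)
t 18.35 tcp [-205.87909642 -168.2883146 ] 0.19280137227919034 dish px 26
40 [-17.48897284 -11.15026797] [-21.92392431 -17.77475196] [-12.32772014  -6.75764295] px 365 369 230 238
top0 [(-131, 69.2), (-127, 68.7), (-122, 67.7), (-115, 67.6), (-108, 65.4), (-103, 65.0), (-99, 62.8)]
  tall pts 110 [-34.15022661  -2.32387766]
t12 [(-131, 66.2), (-127, 64.9), (-122, 65.4), (-115, 66.6), (-108, 69.4), (-103, 70.7), (-99, 70.8)]
  tall pts 87 [ 10.76481816 -10.29385667]
side1 [(-131, 67.4), (-127, 67.4), (-122, 66.7), (-115, 65.3), (-108, 64.6), (-103, 63.8), (-99, 62.3)]
  tall pts 11 [-41.05951441 -18.47925224]
s12 [(-131, 61.9), (-127, 63.1), (-122, 63.9), (-115, 65.4), (-108, 66.5), (-103, 67.4), (-99, 67.6)]
  tall pts 27 [-14.7771201  -12.92547462]
```

Checks pass: the rocker slope has flipped from −0.16 to +0.18, the dish centre is about 1 mm from the seat, the clip roller axis is about 51–52 mm from the dish centre, and the arm is clear. Handing in.

```bash
python3 -c "
from workcell import *
print(finish_job())"
```

```text
the job is handed in; nothing more can be done
None
```

I handed the job in at about 18 s of the 58 s allowed. By my camera and force readings the dish sits about 1 mm from the seat, the clip roller rests against its rim, and the lamp rocker is fully on; the hand-in returned no verdict.

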